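# Put the gel-coat repair kit together on its trays

### The job

Put the repair kit together on its trays: in the middle of the red tray stack the grey tin at the bottom, the yellow tin centred on it and the green tin upright and centred on top; stand the white mixing pot upright in the middle of the blue tray and nest the orange beaker upright inside it, standing on the pot's bottom. Leave the spray can and the amber jar standing where they are.

Things in the scene. Friction and masses are not known exactly. Their poses are not given: they have to be found in the camera images.
- red_tray: round red painted tray, fixed to the table, 110 mm outer diameter; its floor is 4 mm above the table, its rim 3 mm thick and 10 mm high. Origin at the centre of its underside, z up. 
- blue_tray: round blue painted tray, fixed to the table, of the same shape: 110 mm outer diameter, floor 4 mm above the table, rim 3 mm thick and 10 mm high. Origin at the centre of its underside, z up. 
- grey_tin: round grey paint tin with a flat top, loose, 64 mm diameter, 62 mm high, about 0.3 kg, standing upright. Origin at the centre of its underside, z up. 
- yellow_tin: round yellow paint tin with a flat top, loose, 58 mm diameter, 54 mm high, about 0.25 kg, standing upright. Origin at the centre of its underside, z up. 
- green_tin: oblong green hardener tin, loose, 34 mm along its x, 56 mm along its y, 46 mm high, with a black screw cap (18 mm diameter, 8 mm high) on top, 14 mm towards +y; about 0.15 kg, standing upright at any yaw. Origin at the centre of its underside, z up. 
- pot: white plastic mixing pot, loose, round, straight-sided, open at the top, 64 mm outer diameter, 45 mm high, walls 3 mm and bottom 4 mm thick, about 0.1 kg, standing upright. Origin at the centre of its underside, z up. 
- beaker: tall orange plastic measuring beaker, loose, round, straight-sided, open at the top, 40 mm diameter, 95 mm high, walls 2 mm thick, about 0.06 kg, standing upright. Origin at the centre of its underside, z up. 
- spray_can: black spray can with a white band, a bystander, loose, 52 mm diameter, 180 mm high, standing upright. Origin at the centre of its underside, z up. 
- jar: amber glass jar with a black lid, a bystander, loose, 56 mm diameter, 85 mm high, standing upright. Origin at the centre of its underside, z up. 
Mind the look-alikes: they are no part of the job. What is shaped like the green_tin but pink or purple is not meant. Leave any purple look-alike of the grey_tin alone.

How it is judged:
At the end, for the whole second after the job is handed in: Grey tin on the red tray and pot on the blue tray, within 15 mm of centre; yellow on grey and green on yellow within 12 mm; beaker on the pot's bottom within 13 mm of its centre. Heights true to 4 mm, all five upright within 7 degrees and at rest (horizontal distance between grey_tin and red_tray below 0.015 m and z of grey_tin in the frame of red_tray between 0 and 0.008 m and horizontal distance between yellow_tin and grey_tin below 0.012 m and z of yellow_tin in the frame of grey_tin between 0.058 and 0.066 m and horizontal distance between green_tin and yellow_tin below 0.012 m and z of green_tin in the frame of yellow_tin between 0.05 and 0.058 m and horizontal distance between pot and blue_tray below 0.015 m and z of pot in the frame of blue_tray between 0 and 0.008 m and horizontal distance between beaker and pot below 0.013 m and z of beaker in the frame of pot between 0 and 0.008 m and angle between each of grey_tin, yellow_tin, green_tin, pot, beaker's own z axis and vertical below 0.12 rad and linear speed of each of grey_tin, yellow_tin, green_tin, pot, beaker below 0.02 m/s and angular speed of each of grey_tin, yellow_tin, green_tin, pot, beaker below 0.2 rad/s); the robot touches nothing.
It fails at once if the spray can is shoved more than 30 mm or tipped by more than about 17 degrees (distance of spray_can from where it was at the start of the episode above 0.03 m or angle between spray_can's own z axis and vertical above 0.3 rad).
It fails at once if the amber jar is shoved more than 30 mm or tipped by more than about 17 degrees (distance of jar from where it was at the start of the episode above 0.03 m or angle between jar's own z axis and vertical above 0.3 rad).
It also fails if it takes over 136 s, if anything falls off the work surface, if the arm or the gripper's body presses on something with over 40 N, if the wrist force passes 120 N, or if a joint passes its speed limit or range.

### The arm

A 7-joint arm with a two-finger parallel gripper is mounted at the origin on the work surface. World frame = base frame: x ahead of the robot, y to its left, z up, the work surface at z = 0. Lengths are in m, angles in rad, forces in N, time in s.
With the tool pointing down it reaches from about 0.4 to 0.875 m from the base axis. Payload 19.3 kg.
Tool frame: the origin (TCP) lies at the very end of the fingers, on their centre line; the grasp point (between the pads) lies 19 mm behind it; z points along the fingers, y is the line along which they close (so a half turn about z gives the same grasp; the last joint's range is limited). The gripper opens to 85 mm and grips with 20 to 120 N. Pads are 22 mm wide; open, the fingers measure 114 mm over their backs; the gripper's body (76 mm by 85 mm) begins 54 mm behind the grasp point. The pads swing forward as they close: fully open they stand 13 mm farther back than shut.
Start: joints at [-1.36, 0.521, -0.036, 1.599, 0.021, 1.021, -0.113], TCP at [0.173, 0.601, 0.231] pointing down, gripper open.
Joint ranges: [-2.91, 2.91], [-0.3, 2.13], [-1.5, 1.42], [0.17, 2.43], [-1.26, 4.41], [0.16, 1.93], [-2.52, 2.52]. Speed limits (rad/s): [1.89, 1.89, 2.39, 2.39, 3.01, 3.01, 3.01].

### API

Orientations are given as [roll, pitch, yaw] about the fixed x, y, z axes, in that order (R = Rz(yaw) Ry(pitch) Rx(roll)).
In Python, from workcell import bot gives the robot as it stands.
- The arm moves only by the shell command python3 -m crank 'ROWS' [FORCE]. ROWS is a JSON object of lists of equal length, an entry for each row: "travel": the shift along the world's x, y, z in cm, a list of three; "turn": the turn, a rotation vector about the world's x, y, z in degrees, a list of three; "gripper": the closure, from 0 (fully open) to 1 (shut). A call has exactly 5 rows; each row is the pose to reach, as a shift and turn from the pose commanded when the call began; what a row does not reach only later rows make up. A row lasts 1/10 s, in which the tool goes at most 50 mm and 8.59 degrees, less where a joint would pass 70% of its speed; a pose out of reach is approached as far as the arm can. A call with a gripper value outside its range is refused whole. The fingers move at their own pace and stop on an object; FORCE is the grip in N (left out, the last holds). Time passes only in rows, so rows that repeat a pose let the fingers close, or fill a call up. It gives the time, the measured TCP pose, the force, the opening and the grip force at its end, in the units of the state.
- bot.observe(): the state, without advancing time (a new reading comes with each control period).
- bot.grab_frame(name): name is "scene" or "top"; returns a dict with "pixels" (480x640x3 uint8, red, green, blue), "fx", "fy", "cx", "cy" (pixels), "extrinsics" (4x4, takes a point from world to camera coordinates). Camera axes: x right, y down, z forward; pixel columns grow to the right and rows downward; lengths in m; the calibration is good to about 2 mm. A picture is of the moment at which its call begins. There is no depth.
- bot.job_done(): hands the job in; it is judged then, once.
The state is a dict: "clock": time; "qpos": joint angles; "qd": joint speeds; "joint_efforts": joint torques, N m; "position": TCP position; "tool_rot": TCP orientation; "force": force on the tool from outside, world axes, zero at the start; "moment": the same for the moment, N m; "grip_width": finger opening in m; "finger_force": force on a finger pad.
Only numpy, scipy, OpenCV 4.12 (cv2) and the standard library are available. Lean on these libraries where they do the work, as an engineer would, in place of code of your own. Each camera call takes 0.05 s, during which the arm holds its last target. There are 200 camera calls.

## Working session

There is one attempt and no reset: what is moved stays moved. The work goes in short steps, Python scripts to look and compute and a shell command to move; the robot and the scene stay as the last step left them, time stands still between calls to the robot, and variables do not carry over. Pictures are saved under pics/ and viewed, at most 14 in all, crops included, and the job is handed in when it is done.

```bash
ls; mkdir -p pics; python3 - <<'E'
from workcell import bot
import cv2,numpy as np
for n in("scene","top"):
    f=bot.grab_frame(n); cv2.imwrite(f"pics/{n}0.png",f["pixels"][:,:,::-1]); print(n,f["fx"],f["cx"],f["cy"],np.round(f["extrinsics"],3).tolist())
s=bot.observe(); print(s)
E
```

```text
pics
scene 440.79413274771827 321.42567802220503 246.9291894515931 [[0.654, 0.757, -0.004, -0.271], [0.581, -0.506, -0.638, -0.317], [-0.485, 0.414, -0.77, 1.383], [0.0, 0.0, 0.0, 1.0]]
top 433.34799473156204 316.79176745017423 241.24883870958274 [[-0.015, -1.0, -0.004, -0.049], [-0.985, 0.015, -0.172, 0.49], [0.172, 0.001, -0.985, 1.081], [0.0, 0.0, 0.0, 1.0]]
{'clock': 0.1, 'qpos': array([-1.36022307,  0.52197957, -0.03634511,  1.5999275 ,  0.02119955,
        1.02108959, -0.11280126]), 'qd': array([-0.00054395, -0.0016751 ,  0.00118942,  0.00067433, -0.00134998,
       -0.00012984, -0.00036126]), 'joint_efforts': array([ 2.38599081e-03, -9.28489995e+01,  1.98302329e+00, -3.70528543e+01,
        1.80040958e-02,  5.36917738e-03, -9.45257568e-06]), 'position': array([0.17312757, 0.60024035, 0.23077582]), 'tool_rot': array([-3.14057534e+00,  6.10592383e-05,  2.86082186e+00]), 'force': array([ 0.41927553, -0.0482802 ,  0.47922066]), 'moment': array([ 0.01884547, -0.06044247,  0.00138445]), 'finger_force': 0.0, 'grip_width': 0.08513721922334912}
```

View pics/scene0.png

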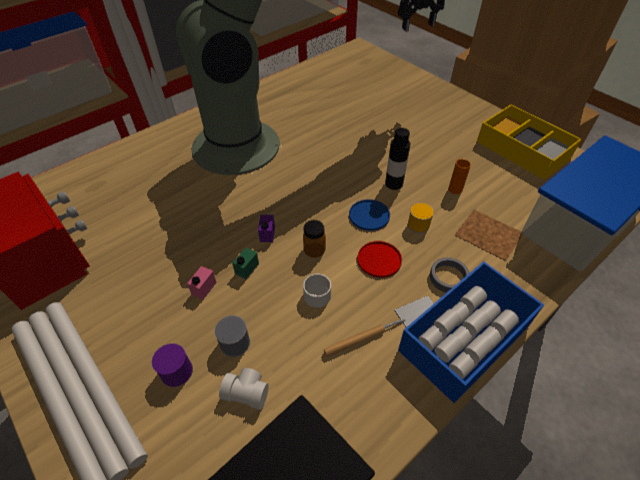

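View pics/top0.png

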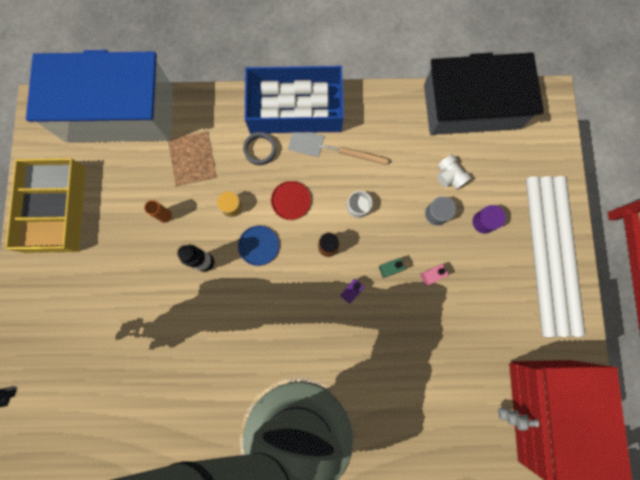

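The top view shows the trays, red at (291,200) and blue at (259,245). The loose items are yellow tin (229,203), pot (360,203), beaker (158,211), jar (329,243) and spray can (195,257).

There are look-alikes for two of the targets:
- **Tin shape:** (393,267) is green, (435,273) is pink and (352,291) is purple. The green one is meant, because of its colour.
- **Big tins:** (441,210) is grey and (490,219) is purple. The grey one is meant.

```bash
cat > h.py <<'E'
from workcell import bot
import cv2,numpy as np
# name: top seed, scene seed, height, mask(hsv,lab)
def hue(lo,hi,s=110,v=25): return lambda H:(H[...,0]>=lo)&(H[...,0]<=hi)&(H[...,1]>s)&(H[...,2]>v)
red=lambda H:((H[...,0]<=4)|(H[...,0]>=176))&(H[...,1]>170)&(H[...,2]>60)
lows=lambda H:(H[...,1]<70)&(H[...,2]>40)
OBJ=dict(red_tray=((291,200),(380,260),.010,red),blue_tray=((259,245),(370,215),.010,hue(100,120)),
 grey=((441,210),(232,336),.062,lows),yellow=((229,203),(420,217),.054,hue(15,28,200,120)),
 green=((393,267),(245,264),.046,hue(65,95,70,15)),pot=((360,203),(317,290),.045,lows),
 beaker=((158,211),(459,176),.095,hue(0,11,150,30)),
 jar=((329,243),(314,240),.085,lambda H:(H[...,2]<60)|(hue(0,12,150)(H))),spray=((195,257),(398,160),.18,lambda H:(H[...,2]<45)))
def comp(f,seed,fn,r=45):
    H=cv2.cvtColor(f["pixels"],cv2.COLOR_RGB2HSV); m=fn(H).astype(np.uint8)
    w=np.zeros_like(m); x,y=map(int,seed); w[max(0,y-r):y+r,max(0,x-r):x+r]=1
    n,L,st,c=cv2.connectedComponentsWithStats(m*w)
    if n<2: return None
    k=1+np.argmax(st[1:,4]-2*np.hypot(*(c[1:]-seed).T)); 
    cs,_=cv2.findContours((L==k).astype(np.uint8),0,1); return max(cs,key=cv2.contourArea)
def cen(c): M=cv2.moments(cv2.convexHull(c)); return M["m10"]/M["m00"],M["m01"]/M["m00"]
def ray(f,p,z):
    E=f["extrinsics"];R=E[:3,:3];o=-R.T@E[:3,3]
    d=R.T@np.array([(p[0]-f["cx"])/f["fx"],(p[1]-f["cy"])/f["fy"],1]);return o+d*(z-o[2])/d[2]
def proj(f,P): q=f["extrinsics"][:3]@np.append(P,1); return np.array([f["fx"]*q[0]/q[2]+f["cx"],f["fy"]*q[1]/q[2]+f["cy"]])
def measure(names,over=None,frames=None,z0={},seeds={}):
    T=frames or [bot.grab_frame("top"),bot.grab_frame("scene")]; V=[t["pixels"].copy() for t in T]
    for n in names:
        ts,ss,h,fn=OBJ[n]; P=[]
        z=z0.get(n,0)+h/2 if 'tray' not in n else .008
        for f,v,s in zip(T,V,(ts,ss)):
            if n in seeds: s=proj(f,[*seeds[n],z])
            c=comp(f,s,fn)
            if c is None: print(n,"none"); continue
            cv2.drawContours(v,[c],-1,(255,255,0),1); P.append(ray(f,cen(c),z)[:2]*1000)
            P.append(cv2.contourArea(c))
        print(n,*[np.round(p,1) for p in P])
    return T,V
E
python3 - <<'E'
from h import *
T,V=measure(OBJ)
a=cv2.resize(V[0][180:310,140:520],None,fx=2.1,fy=2.1); b=cv2.resize(V[1][120:380,160:500],None,fx=1.2,fy=1.2)
b=b[:,:]; o=np.zeros((a.shape[0]+b.shape[0],max(a.shape[1],b.shape[1]),3),np.uint8); o[:a.shape[0],:a.shape[1]]=a;o[a.shape[0]:,:b.shape[1]]=b
print(o.shape); cv2.imwrite("pics/c1.png",o[:,:,::-1])
# green axis
c=comp(T[0],OBJ['green'][0],OBJ['green'][3]);r=cv2.minAreaRect(c);b=cv2.boxPoints(r)
print(r,[np.round(ray(T[0],p,.046)[:2]*1000) for p in b])
E
```

```text
red_tray [610.4  13. ] 1060.0 [616.2  13.7] 1135.5
blue_tray [486.6 100.6] 1119.5 [493.4 100.5] 918.0
grey [ 568.7 -384.5] 665.5 [ 563.8 -375.7] 705.0
yellow none
yellow [586.2 200.5] 250.5
green [ 420.2 -250.1] 174.0 [ 421.6 -247.4] 394.0
pot [ 593.  -171.4] 552.0 [ 593.6 -168.5] 743.5
beaker [575.8 362.1] 40.5 [575.6 348.4] 25.0
jar [580.5  -1.7] 450.0 [484.6 -85.2] 641.5
spray [449.5 253.7] 357.0 [410.4 294.1] 501.5
(585, 798, 3)
((391.5479431152344, 267.2945556640625), (11.001867294311523, 21.652610778808594), 69.44395446777344) [array([ 422., -215.]), array([ 440., -268.]), array([ 414., -277.]), array([ 395., -224.])]
```

View pics/c1.png

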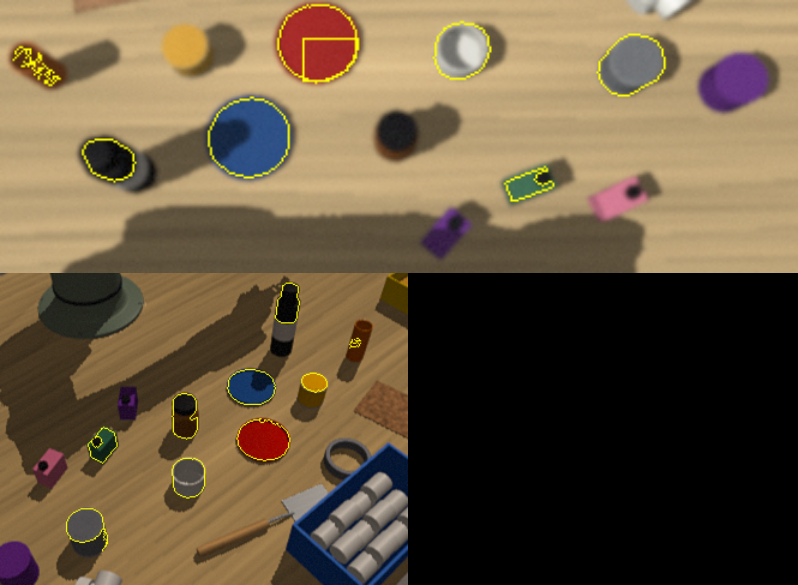

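The crop confirms the choice: the green tin is at crop (530,184) with its cap toward world −y, and the grey tin is at (632,65) next to the purple one at (735,82). The yellow, beaker and jar masks were poor, so I'll fix those once and include the purple tins for clearance.

```bash
cat >> h.py <<'E'
yel=hue(11,28,185,60)
OBJ['yellow']=((229,203),(420,217),.054,yel)
OBJ['beaker']=((158,211),(459,176),.095,lambda H:((H[...,0]<=11)|(H[...,0]>175))&(H[...,1]>165)&(H[...,2]>20))
OBJ['jar']=((329,243),(314,240),.085,lambda H:(H[...,2]<55)|((H[...,0]<=11)&(H[...,1]>150)&(H[...,2]<110)))
OBJ['purple']=((490,219),(173,366),.062,hue(125,165,80,25))
OBJ['green']=((393,267),(245,264),.046,lambda H:hue(55,100,60,10)(H)|(H[...,2]<32))
E
python3 - <<'E'
from h import *
T,V=measure(['yellow','beaker','jar','purple','green','grey'])
a=cv2.resize(V[0][180:310,140:520],None,fx=2.1,fy=2.1); b=cv2.resize(V[1][120:380,160:500],None,fx=1.2,fy=1.2)
o=np.zeros((a.shape[0]+b.shape[0],a.shape[1],3),np.uint8); o[:a.shape[0]]=a;o[a.shape[0]:,:b.shape[1]]=b
c=cv2.resize(V[1][235:290,220:275],(300,300)); o[a.shape[0]:a.shape[0]+300,450:750]=c
cv2.imwrite("pics/c2.png",o[:,:,::-1])
E
```

```text
Traceback (most recent call last):
  File "h.py", line 33, in measure
    cv2.drawContours(v,[c],-1,(255,255,0),1); P.append(ray(f,cen(c),z)[:2]*1000)
                                                             ~~~^^^
  File "h.py", line 19, in cen
    def cen(c): M=cv2.moments(cv2.convexHull(c)); return M["m10"]/M["m00"],M["m01"]/M["m00"]
                                                         ~~~~~~~~^~~~~~~~~
ZeroDivisionError: float division by zero
```

```bash
python3 - <<'E'
from h import *
T=[bot.grab_frame("top"),bot.grab_frame("scene")]
for n in ['yellow','beaker','jar','green','purple']:
  for f,s in zip(T,OBJ[n][:2]):
    H=cv2.cvtColor(f["pixels"],cv2.COLOR_RGB2HSV); x,y=s; print(n,H[y,x-16:x+17:4].tolist(),'|',H[y-12:y+13:6,x].tolist())
E
```

```text
yellow [[20, 93, 206], [19, 146, 217], [19, 178, 219], [19, 177, 219], [20, 175, 218], [20, 180, 217], [19, 162, 200], [20, 129, 91], [19, 86, 98]] | [[20, 123, 204], [19, 178, 216], [20, 175, 218], [20, 177, 216], [20, 146, 136]]
yellow [[17, 132, 151], [17, 130, 149], [20, 255, 67], [21, 255, 147], [20, 255, 185], [20, 255, 187], [20, 255, 187], [18, 153, 118], [18, 132, 154]] | [[20, 255, 191], [20, 255, 193], [20, 255, 185], [20, 255, 76], [20, 255, 77]]
beaker [[19, 93, 202], [14, 152, 131], [13, 206, 83], [12, 188, 91], [12, 189, 109], [12, 203, 79], [12, 209, 78], [15, 133, 86], [20, 87, 94]] | [[19, 94, 184], [12, 191, 128], [12, 189, 109], [11, 191, 92], [19, 92, 185]]
beaker [[18, 135, 145], [18, 136, 142], [18, 143, 125], [12, 239, 65], [12, 255, 67], [12, 251, 69], [16, 153, 112], [17, 131, 136], [17, 129, 140]] | [[12, 255, 67], [14, 255, 65], [12, 255, 67], [12, 244, 67], [12, 248, 68]]
jar [[18, 95, 190], [18, 100, 168], [120, 8, 34], [110, 25, 31], [105, 17, 30], [165, 33, 31], [6, 43, 30], [19, 92, 91], [19, 95, 91]] | [[19, 92, 170], [160, 26, 29], [105, 17, 30], [9
[... 468 characters left out ...]

green [[19, 132, 116], [67, 98, 34], [74, 167, 32], [69, 181, 24], [69, 124, 76], [68, 113, 34], [65, 135, 34], [63, 92, 25], [17, 127, 151]] | [[71, 131, 74], [71, 129, 79], [69, 124, 76], [74, 142, 27], [72, 175, 32]]
purple [[140, 134, 103], [140, 159, 106], [138, 152, 129], [138, 152, 131], [139, 155, 132], [139, 151, 130], [138, 152, 131], [139, 149, 132], [177, 52, 93]] | [[139, 149, 132], [138, 150, 133], [139, 155, 132], [139, 152, 131], [161, 61, 92]]
purple [[142, 195, 89], [142, 183, 92], [142, 188, 91], [143, 188, 92], [142, 176, 94], [143, 181, 96], [142, 209, 67], [141, 183, 46], [142, 164, 56]] | [[143, 181, 93], [142, 179, 91], [142, 176, 94], [142, 198, 67], [138, 161, 46]]
```

```bash
cat >> h.py <<'E'
OBJ['yellow']=OBJ['yellow'][:3]+(hue(15,28,158,50),)
OBJ['beaker']=OBJ['beaker'][:3]+(lambda H:(H[...,0]<=15)&(H[...,1]>160)&(H[...,2]>20),)
OBJ['jar']=OBJ['jar'][:3]+(lambda H:(H[...,2]<62),)
E
python3 - <<'E'
from h import *
T,V=measure(['yellow','beaker','jar','purple','green','grey'])
a=cv2.resize(V[0][180:310,140:520],None,fx=2.1,fy=2.1); b=cv2.resize(V[1][120:380,160:500],None,fx=1.2,fy=1.2)
o=np.zeros((a.shape[0]+b.shape[0],a.shape[1],3),np.uint8); o[:a.shape[0]]=a;o[a.shape[0]:,:b.shape[1]]=b
c=cv2.resize(V[1][235:290,220:275],(300,300)); o[a.shape[0]:a.shape[0]+300,450:750]=c
cv2.imwrite("pics/c2.png",o[:,:,::-1])
E
```

```text
yellow [603.3 181.1] 278.5 [598.3 180.7] 532.0
beaker [575.4 359.2] 279.5 [576.  363.3] 467.0
jar [485.  -88.3] 255.5 [485.5 -89.6] 656.0
purple [ 544.  -511.6] 607.5 [ 544.5 -507.9] 1227.5
green [ 420.7 -250.3] 204.5 [ 420.9 -246.8] 462.0
grey [ 568.9 -384.7] 666.0 [ 564.1 -375.8] 713.0
```

View pics/c2.png

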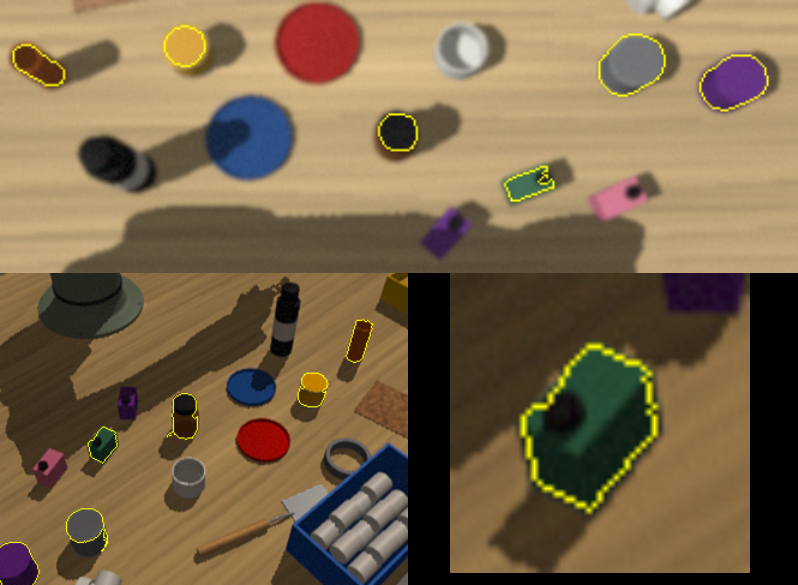

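The contours now sit well. Working estimates in mm: grey (568,−384), yellow (599,180), green (421,−249), pot (593,−170), beaker (576,361), red tray (613,13), blue tray (490,100). The first move turns the closing axis to world x.

```bash
python3 -m crank '{"travel":[[3.5,-2.8,1],[7,-5.6,2],[10.5,-8.4,3],[14,-11.2,4],[17.5,-14,5]],"turn":[[0,0,-7],[0,0,-14],[0,0,-21],[0,0,-28],[0,0,-35]],"gripper":[0,0,0,0,0]}' 60
python3 -m crank '{"travel":[[3.5,-2.8,0],[7,-5.6,0],[10.5,-8.4,0],[14,-11.2,0],[17.5,-14,0]],"turn":[[0,0,-7],[0,0,-14],[0,0,-21],[0,0,-28],[0,0,-35]],"gripper":[0,0,0,0,0]}'
python3 -m crank '{"travel":[[2,-4,0],[4,-8,0],[5,-12,0],[5,-16,0],[5,-20,0]],"turn":[[0,0,-4],[0,0,-4],[0,0,-4],[0,0,-4],[0,0,-4]],"gripper":[0,0,0,0,0]}'
```

```text
clock: 1.0
position: [0.3494, 0.4592, 0.2819]
tool_rot: [3.141, -0.0, 2.245]
force: [0.7, 0.6, -0.1]
grip_width: 0.0858
finger_force: 0.0
clock: 1.5
position: [0.5245, 0.3192, 0.2815]
tool_rot: [3.141, -0.0, 1.634]
force: [0.6, 1.1, -0.0]
grip_width: 0.0853
finger_force: 0.0
clock: 2.0
position: [0.5732, 0.1188, 0.2812]
tool_rot: [-3.142, 0.0, 1.569]
force: [1.4, -0.1, 0.3]
grip_width: 0.085
finger_force: 0.0
```

```bash
python3 -m crank '{"travel":[[-0.1,-5,0],[-0.2,-10,0],[-0.3,-15,0],[-0.4,-20,0],[-0.5,-25,0]],"turn":[[0,0,0],[0,0,0],[0,0,0],[0,0,0],[0,0,0]],"gripper":[0,0,0,0,0]}'
python3 -m crank '{"travel":[[0,-5,-1],[0,-10,-4],[0,-15,-8],[0,-20,-12],[0,-25.3,-15]],"turn":[[0,0,0],[0,0,0],[0,0,0],[0,0,0],[0,0,0]],"gripper":[0,0,0,0,0]}'
python3 -m crank '{"travel":[[0,0,-2.5],[0,0,-5],[0,0,-7.5],[0,0,-9.5],[0,0,-11.1]],"turn":[[0,0,0],[0,0,0],[0,0,0],[0,0,0],[0,0,0]],"gripper":[0,0,0,0,0]}'
python3 -m crank '{"travel":[[0,0,0],[0,0,0],[0,0,0],[0,0,0],[0,0,0]],"turn":[[0,0,0],[0,0,0],[0,0,0],[0,0,0],[0,0,0]],"gripper":[0,0,0,0,0]}'
python3 - <<'E'
from h import *
for n in("top","scene"):
    f=bot.grab_frame(n)["pixels"]; cv2.imwrite(f"pics/g_{n}.png",f[:,:,::-1])
a=cv2.imread("pics/g_top.png")[150:270,390:510]; b=cv2.imread("pics/g_scene.png")[270:390,170:290]
cv2.imwrite("pics/g.png",cv2.resize(np.hstack([a,b]),(800,400)))
E
```

```text
clock: 2.5
position: [0.5679, -0.1313, 0.2815]
tool_rot: [3.141, -0.0, 1.57]
force: [1.0, 1.0, 0.1]
grip_width: 0.0853
finger_force: 0.0
clock: 3.0
position: [0.5681, -0.3432, 0.1556]
tool_rot: [-3.141, -0.001, 1.57]
force: [1.5, 0.7, -0.3]
grip_width: 0.0852
finger_force: 0.0
clock: 3.5
position: [0.568, -0.3421, 0.0449]
tool_rot: [-3.141, -0.0, 1.569]
force: [-0.7, -0.5, 0.2]
grip_width: 0.0856
finger_force: 0.0
clock: 4.0
position: [0.5686, -0.3424, 0.047]
tool_rot: [3.141, 0.0, 1.569]
force: [-0.3, 0.7, -0.6]
grip_width: 0.0855
finger_force: 0.0
```

View pics/g.png

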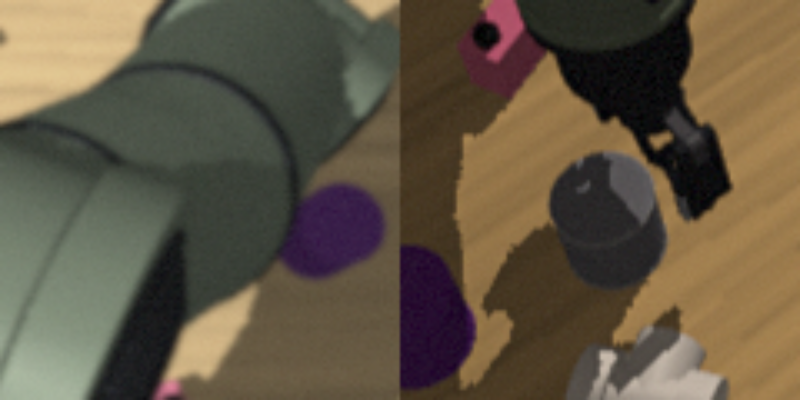

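The scene crop shows the gripper just short of the grey tin, because the diagonal row was clipped by 41 mm in y. I'll slide in along −y with the fingers on either side in x, then lower and close.

```bash
python3 -m crank '{"travel":[[0,-1,0],[0,-2,0],[0,-3,0],[0,-4,0],[0,-4.1,0]],"turn":[[0,0,0],[0,0,0],[0,0,0],[0,0,0],[0,0,0]],"gripper":[0,0,0,0,0]}'
python3 -m crank '{"travel":[[0,0,-1],[0,0,-2],[0,0,-2.6],[0,0,-2.6],[0,0,-2.6]],"turn":[[0,0,0],[0,0,0],[0,0,0],[0,0,0],[0,0,0]],"gripper":[0,0,0,0.1,0.2]}' 60
python3 -m crank '{"travel":[[0,0,0],[0,0,0],[0,0,0],[0,0,0],[0,0,0]],"turn":[[0,0,0],[0,0,0],[0,0,0],[0,0,0],[0,0,0]],"gripper":[0.3,0.5,0.5,0.5,0.5]}'
python3 -m crank '{"travel":[[0,0,1],[0,0,3],[0,0,6],[0,0,9],[0,0,12]],"turn":[[0,0,0],[0,0,0],[0,0,0],[0,0,0],[0,0,0]],"gripper":[0.5,0.5,0.5,0.5,0.5]}'
python3 - <<'E'
from h import *
a=bot.grab_frame("scene")["pixels"][200:400,130:330,::-1]
cv2.imwrite("pics/g2.png",cv2.resize(a,(500,500)))
E
```

```text
clock: 4.6
position: [0.5676, -0.3854, 0.0462]
tool_rot: [-3.141, 0.001, 1.567]
force: [1.2, -0.7, 0.0]
grip_width: 0.0856
finger_force: 0.0
clock: 5.1
position: [0.5682, -0.3831, 0.0201]
tool_rot: [-3.141, -0.0, 1.569]
force: [0.5, -0.6, -0.2]
grip_width: 0.0687
finger_force: 0.0
clock: 5.6
position: [0.5685, -0.3834, 0.0208]
tool_rot: [3.141, 0.0, 1.569]
force: [-0.2, 1.2, 6.1]
grip_width: 0.0628
finger_force: 66.5
clock: 6.1
position: [0.5678, -0.3831, 0.1417]
tool_rot: [-3.141, -0.0, 1.569]
force: [-0.5, -0.7, -3.6]
grip_width: 0.0628
finger_force: 66.9
```

View pics/g2.png

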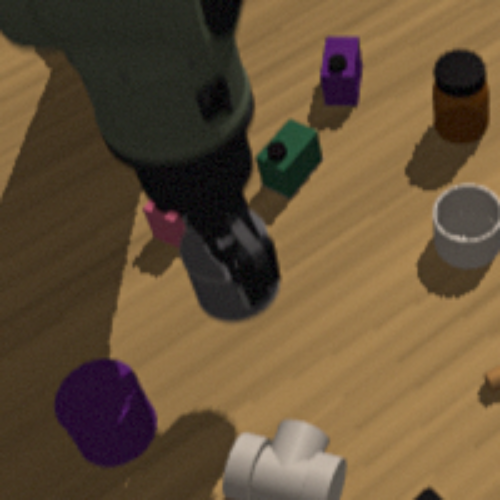

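The grey tin is gripped at 63 mm and lifted. I'm carrying it to the red tray.

```bash
python3 -m crank '{"travel":[[0.5,3,0],[1,7,0],[1.5,11,0],[2,15,0],[2.5,19,0]],"turn":[[0,0,0],[0,0,0],[0,0,0],[0,0,0],[0,0,0]],"gripper":[0.5,0.5,0.5,0.5,0.5]}'
python3 -m crank '{"travel":[[0.4,4,0],[0.8,8,0],[1.2,12,0],[1.6,16,0],[2,19,0]],"turn":[[0,0,0],[0,0,0],[0,0,0],[0,0,0],[0,0,0]],"gripper":[0.5,0.5,0.5,0.5,0.5]}'
python3 -m crank '{"travel":[[0,0.8,0],[0,1.6,0],[0,1.6,-3],[0,1.6,-6],[0,1.6,-9]],"turn":[[0,0,0],[0,0,0],[0,0,0],[0,0,0],[0,0,0]],"gripper":[0.5,0.5,0.5,0.5,0.5]}'
```

```text
clock: 6.65
position: [0.593, -0.1916, 0.1405]
tool_rot: [-3.141, -0.0, 1.569]
force: [1.1, 0.6, -5.0]
grip_width: 0.0628
finger_force: 67.1
clock: 7.15
position: [0.613, -0.0003, 0.1404]
tool_rot: [-3.141, -0.001, 1.571]
force: [1.3, 0.1, -3.9]
grip_width: 0.0628
finger_force: 67.1
clock: 7.65
position: [0.6132, 0.0116, 0.0496]
tool_rot: [3.141, 0.0, 1.568]
force: [1.6, 0.4, -4.2]
grip_width: 0.0626
finger_force: 67.1
```

```bash
python3 -m crank '{"travel":[[0,0,-1],[0,0,-1.8],[0,0,-2.1],[0,0,-2.3],[0,0,-2.4]],"turn":[[0,0,0],[0,0,0],[0,0,0],[0,0,0],[0,0,0]],"gripper":[0.5,0.5,0.5,0.5,0.5]}'
python3 -m crank '{"travel":[[0,0,0],[0,0,0],[0,0,0],[0,0,0],[0,0,0]],"turn":[[0,0,0],[0,0,0],[0,0,0],[0,0,0],[0,0,0]],"gripper":[0.5,0.5,0.5,0.5,0.5]}'
```

```text
clock: 8.15
position: [0.6137, 0.0127, 0.0271]
tool_rot: [3.14, -0.0, 1.569]
force: [0.1, 0.2, -4.7]
grip_width: 0.0628
finger_force: 67.5
clock: 8.65
position: [0.6133, 0.0128, 0.0263]
tool_rot: [3.142, -0.0, 1.569]
force: [0.6, 0.5, -4.7]
grip_width: 0.0626
finger_force: 67.5
```

```bash
python3 -m crank '{"travel":[[0,0,-0.1],[0,0,-0.2],[0,0,-0.2],[0,0,-0.2],[0,0,-0.2]],"turn":[[0,0,0],[0,0,0],[0,0,0],[0,0,0],[0,0,0]],"gripper":[0.5,0.5,0.5,0.4,0.3]}'
python3 -m crank '{"travel":[[0,0,0],[0,0,0],[0,0,0],[0,0,0],[0,0,0]],"turn":[[0,0,0],[0,0,0],[0,0,0],[0,0,0],[0,0,0]],"gripper":[0.1,0,0,0,0]}'
python3 -m crank '{"travel":[[0,0,2],[0,0,5],[0,0,9],[0,0,13],[0,0,13]],"turn":[[0,0,0],[0,0,0],[0,0,0],[0,0,0],[0,0,0]],"gripper":[0,0,0,0,0]}'
python3 -m crank '{"travel":[[0,4,0],[0,8,0],[0,12,0],[0,16,0],[0,20,0]],"turn":[[0,0,0],[0,0,0],[0,0,0],[0,0,0],[0,0,0]],"gripper":[0,0,0,0,0]}'
python3 - <<'E'
from h import *
T,V=measure(['grey','yellow','red_tray'],z0=dict(grey=.004),seeds=dict(grey=(.613,.013),red_tray=(.613,.013)))
a=V[0][130:280,180:380];b=V[1][180:330,300:500]
cv2.imwrite("pics/p1.png",cv2.resize(np.hstack([a,b]),(800,300))[:,:,::-1])
E
```

```text
clock: 9.15
position: [0.6133, 0.0128, 0.0248]
tool_rot: [3.141, -0.0, 1.569]
force: [-4.2, -0.1, 8.9]
grip_width: 0.0628
finger_force: 69.1
clock: 9.65
position: [0.6133, 0.0128, 0.0243]
tool_rot: [3.142, -0.0, 1.569]
force: [-0.3, 0.1, 0.6]
grip_width: 0.0855
finger_force: 0.0
clock: 10.15
position: [0.6155, 0.0125, 0.1593]
tool_rot: [3.135, -0.001, 1.569]
force: [0.6, 0.0, -0.2]
grip_width: 0.0855
finger_force: 0.0
clock: 10.65
position: [0.6129, 0.2144, 0.1541]
tool_rot: [-3.141, 0.0, 1.569]
force: [1.3, 0.3, 0.3]
grip_width: 0.0855
finger_force: 0.0
grey [614.1  14.4] 568.0 [613.3  17.2] 521.0
yellow [603.1 180.7] 259.0 [598.3 180.7] 523.5
red_tray [602.1  12.3] 280.5 [619.2   9.6] 457.5
```

View pics/p1.png

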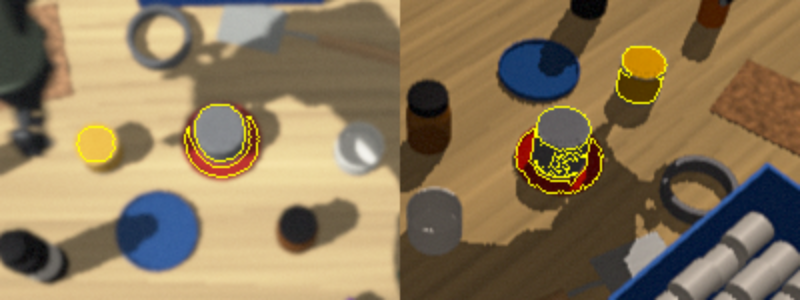

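The grey tin stands in the middle of the red tray: the top crop (219,140) has its disc inside the rim. Next is the yellow tin.

```bash
python3 -m crank '{"travel":[[-0.7,-1.6,0],[-1.4,-3.2,0],[-1.4,-3.2,-1],[-1.4,-3.2,-4],[-1.4,-3.2,-7]],"turn":[[0,0,0],[0,0,0],[0,0,0],[0,0,0],[0,0,0]],"gripper":[0,0,0,0,0]}'
python3 -m crank '{"travel":[[0,0,-2],[0,0,-4],[0,0,-5.5],[0,0,-6.5],[0,0,-6.7]],"turn":[[0,0,0],[0,0,0],[0,0,0],[0,0,0],[0,0,0]],"gripper":[0,0,0,0,0]}'
python3 -m crank '{"travel":[[0,0,0],[0,0,0],[0,0,0],[0,0,0],[0,0,0]],"turn":[[0,0,0],[0,0,0],[0,0,0],[0,0,0],[0,0,0]],"gripper":[0.1,0.2,0.3,0.5,0.5]}'
python3 -m crank '{"travel":[[0,0,0],[0,0,0],[0,0,0],[0,0,0],[0,0,0]],"turn":[[0,0,0],[0,0,0],[0,0,0],[0,0,0],[0,0,0]],"gripper":[0.6,0.6,0.6,0.6,0.6]}'
```

```text
clock: 11.25
position: [0.5995, 0.1812, 0.0834]
tool_rot: [3.141, -0.001, 1.569]
force: [0.8, -0.6, -0.6]
grip_width: 0.0856
finger_force: 0.0
clock: 11.75
position: [0.5988, 0.1806, 0.0162]
tool_rot: [-3.14, 0.0, 1.569]
force: [-0.4, 0.4, -0.4]
grip_width: 0.0853
finger_force: 0.0
clock: 12.25
position: [0.5996, 0.1809, 0.0183]
tool_rot: [3.141, -0.001, 1.569]
force: [-3.1, -1.1, 11.2]
grip_width: 0.0568
finger_force: 62.6
clock: 12.75
position: [0.5996, 0.1809, 0.0184]
tool_rot: [3.141, -0.001, 1.569]
force: [-3.0, -0.7, 10.3]
grip_width: 0.057
finger_force: 62.6
```

```bash
python3 -m crank '{"travel":[[0,0,1],[0,0,4],[0,0,8],[0,0,12],[0,0,12]],"turn":[[0,0,0],[0,0,0],[0,0,0],[0,0,0],[0,0,0]],"gripper":[0.6,0.6,0.6,0.6,0.6]}'
python3 -m crank '{"travel":[[0.4,-4,0],[0.8,-8,0],[1.2,-12,0],[1.4,-15.5,0],[1.4,-16.7,0]],"turn":[[0,0,0],[0,0,0],[0,0,0],[0,0,0],[0,0,0]],"gripper":[0.6,0.6,0.6,0.6,0.6]}'
python3 -m crank '{"travel":[[0,0,0],[0,0,-1],[0,0,-2.5],[0,0,-4],[0,0,-4.7]],"turn":[[0,0,0],[0,0,0],[0,0,0],[0,0,0],[0,0,0]],"gripper":[0.6,0.6,0.6,0.6,0.6]}'
python3 -m crank '{"travel":[[0,0,0],[0,0,0],[0,0,0],[0,0,0],[0,0,0]],"turn":[[0,0,0],[0,0,0],[0,0,0],[0,0,0],[0,0,0]],"gripper":[0.6,0.6,0.6,0.6,0.6]}'
python3 - <<'E'
from h import *
T=[bot.grab_frame("scene")]
cv2.imwrite("pics/p2.png",cv2.resize(T[0]["pixels"][130:280,300:460],(640,600))[:,:,::-1])
E
```

```text
clock: 13.25
position: [0.6017, 0.1812, 0.143]
tool_rot: [3.134, -0.003, 1.569]
force: [0.5, -1.1, -3.5]
grip_width: 0.0568
finger_force: 65.0
clock: 13.75
position: [0.6129, 0.0092, 0.1374]
tool_rot: [-3.142, 0.002, 1.565]
force: [-0.4, -0.5, -3.0]
grip_width: 0.0567
finger_force: 65.0
clock: 14.25
position: [0.6122, 0.0146, 0.0878]
tool_rot: [-3.139, 0.0, 1.57]
force: [0.2, 0.4, -2.5]
grip_width: 0.0566
finger_force: 65.0
clock: 14.75
position: [0.6134, 0.0138, 0.0906]
tool_rot: [3.141, -0.0, 1.569]
force: [0.3, 1.1, -3.2]
grip_width: 0.0567
finger_force: 65.0
```

View pics/p2.png

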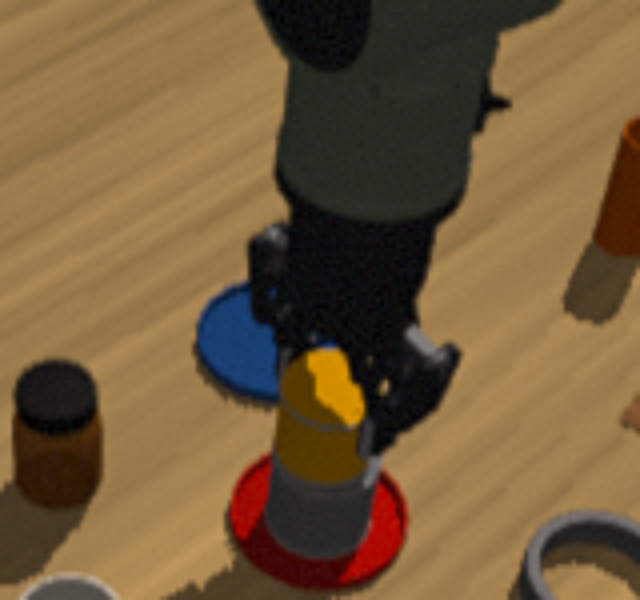

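The yellow tin hangs just above the grey one and is centred (crop (320,430) over (320,510)). I'm lowering 6 mm and releasing.

```bash
python3 -m crank '{"travel":[[0,0,-0.2],[0,0,-0.4],[0,0,-0.6],[0,0,-0.6],[0,0,-0.6]],"turn":[[0,0,0],[0,0,0],[0,0,0],[0,0,0],[0,0,0]],"gripper":[0.6,0.6,0.6,0.6,0.6]}'
python3 -m crank '{"travel":[[0,0,0],[0,0,0],[0,0,0],[0,0,0],[0,0,0]],"turn":[[0,0,0],[0,0,0],[0,0,0],[0,0,0],[0,0,0]],"gripper":[0.3,0.1,0,0,0]}'
python3 -m crank '{"travel":[[0,0,1.5],[0,0,4],[0,0,8],[0,0,12],[0,0,12]],"turn":[[0,0,0],[0,0,0],[0,0,0],[0,0,0],[0,0,0]],"gripper":[0,0,0,0,0]}'
python3 -m crank '{"travel":[[-3,-3,0],[-6,-6,0],[-9,-9,0],[-12,-12,0],[-15,-15,0]],"turn":[[0,0,4],[0,0,8],[0,0,12],[0,0,16],[0,0,19]],"gripper":[0,0,0,0,0]}'
python3 - <<'E'
from h import *
T,V=measure(['grey','yellow','green','pot'],z0=dict(grey=.004,yellow=.066),seeds=dict(grey=(.613,.013),yellow=(.613,.013)))
a=V[0][130:280,180:380];b=V[1][180:330,300:500]
cv2.imwrite("pics/p3.png",cv2.resize(np.hstack([a,b]),(800,300))[:,:,::-1])
E
```

```text
clock: 15.3
position: [0.6133, 0.0137, 0.0844]
tool_rot: [3.141, 0.0, 1.569]
force: [-2.0, -0.2, 2.4]
grip_width: 0.0564
finger_force: 65.2
clock: 15.8
position: [0.6132, 0.0137, 0.0842]
tool_rot: [-3.142, 0.0, 1.569]
force: [-0.2, -0.9, 1.1]
grip_width: 0.0852
finger_force: 0.0
clock: 16.3
position: [0.6154, 0.0133, 0.2104]
tool_rot: [3.134, -0.001, 1.569]
force: [0.0, 0.5, -0.6]
grip_width: 0.0855
finger_force: 0.0
clock: 16.8
position: [0.4619, -0.1373, 0.2051]
tool_rot: [3.141, 0.0, 1.904]
force: [0.2, -1.3, -0.1]
grip_width: 0.0851
finger_force: 0.0
grey [560.8 -81.7] 741.0 [622.4   9. ] 86.5
yellow [618.1  11. ] 318.0 [613.   12.3] 664.0
green [ 423.7 -264.1] 67.5 [ 421.8 -247.1] 455.0
pot [ 583.9 -177.8] 6452.5 [ 593.6 -168.5] 743.5
```

View pics/p3.png

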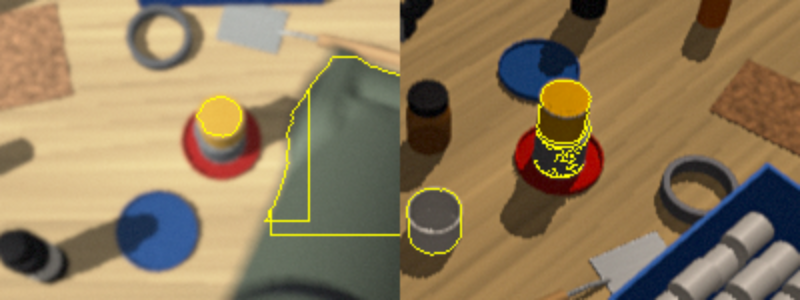

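The stack is good so far, with yellow at (613,13) on top of grey. Next is the green tin, with the fingers across its short side.

```bash
python3 -m crank '{"travel":[[-1.4,-3.5,0],[-2.8,-7,0],[-4.1,-10.5,0],[-4.1,-11.2,-2],[-4.1,-11.2,-5]],"turn":[[0,0,0],[0,0,0],[0,0,0],[0,0,0],[0,0,0]],"gripper":[0,0,0,0,0]}'
python3 -m crank '{"travel":[[0,0,-3],[0,0,-6],[0,0,-8],[0,0,-8],[0,0,-8]],"turn":[[0,0,0],[0,0,0],[0,0,0],[0,0,0],[0,0,0]],"gripper":[0,0,0,0,0]}'
python3 - <<'E'
from h import *
f=bot.grab_frame("scene")["pixels"]
cv2.imwrite("pics/p4.png",cv2.resize(f[210:310,190:310],(600,500),interpolation=cv2.INTER_CUBIC)[:,:,::-1])
E
```

```text
clock: 17.4
position: [0.4228, -0.2503, 0.1555]
tool_rot: [3.139, 0.003, 1.898]
force: [1.8, 0.7, -0.7]
grip_width: 0.0853
finger_force: 0.0
clock: 17.9
position: [0.4224, -0.2485, 0.0751]
tool_rot: [3.141, 0.0, 1.9]
force: [0.2, -0.2, 0.5]
grip_width: 0.0852
finger_force: 0.0
```

View pics/p4.png

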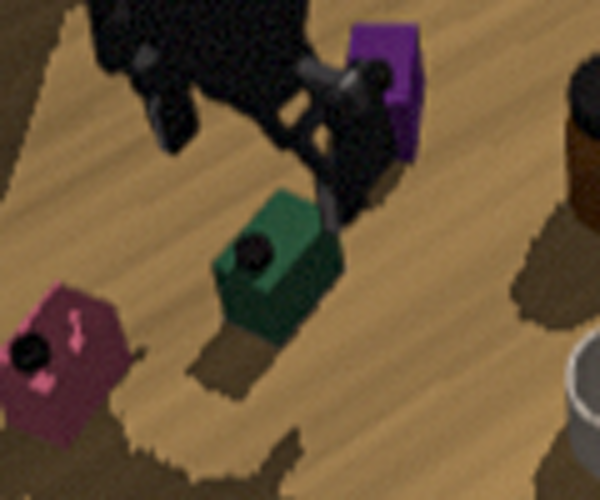

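The crop shows the fingers at (175,150) and (345,220), straddling the green tin parallel to its short edge, with the purple and pink tins clear. I'll descend and grip.

```bash
python3 -m crank '{"travel":[[0,0,-2],[0,0,-4],[0,0,-5.5],[0,0,-6.4],[0,0,-6.4]],"turn":[[0,0,0],[0,0,0],[0,0,0],[0,0,0],[0,0,0]],"gripper":[0,0,0,0,0]}'
python3 -m crank '{"travel":[[0,0,0],[0,0,0],[0,0,0],[0,0,0],[0,0,0]],"turn":[[0,0,0],[0,0,0],[0,0,0],[0,0,0],[0,0,0]],"gripper":[0.2,0.4,0.5,0.6,0.7]}' 40
python3 -m crank '{"travel":[[0,0,0],[0,0,0],[0,0,0],[0,0,0],[0,0,0]],"turn":[[0,0,0],[0,0,0],[0,0,0],[0,0,0],[0,0,0]],"gripper":[0.8,0.8,0.8,0.8,0.8]}'
python3 -m crank '{"travel":[[0,0,1],[0,0,4],[0,0,8],[0,0,12],[0,0,16]],"turn":[[0,0,0],[0,0,0],[0,0,0],[0,0,0],[0,0,0]],"gripper":[0.8,0.8,0.8,0.8,0.8]}'
python3 -m crank '{"travel":[[0,0,2],[0,0,2],[0,0,2],[0,0,2],[0,0,2]],"turn":[[0,0,0],[0,0,0],[0,0,0],[0,0,0],[0,0,0]],"gripper":[0.8,0.8,0.8,0.8,0.8]}'
python3 - <<'E'
from h import *
f=bot.grab_frame("scene"); s=bot.observe(); print(s['position'])
p=proj(f,s['position']).astype(int); print(p)
x,y=p
cv2.imwrite("pics/p5.png",cv2.resize(f["pixels"][y-50:y+50,x-60:x+60],(600,500),interpolation=cv2.INTER_CUBIC)[:,:,::-1])
E
```

```text
clock: 18.45
position: [0.4224, -0.2483, 0.0104]
tool_rot: [3.141, 0.0, 1.901]
force: [0.0, 1.1, 0.1]
grip_width: 0.0854
finger_force: 0.0
clock: 18.95
position: [0.4224, -0.2483, 0.0107]
tool_rot: [3.141, 0.0, 1.901]
force: [-1.7, 0.5, 10.2]
grip_width: 0.0334
finger_force: 39.4
clock: 19.45
position: [0.4224, -0.2483, 0.0107]
tool_rot: [3.141, 0.0, 1.901]
force: [-2.3, 1.2, 8.7]
grip_width: 0.0338
finger_force: 39.4
clock: 19.95
position: [0.4217, -0.2481, 0.1724]
tool_rot: [-3.141, -0.0, 1.9]
force: [1.0, 0.7, -2.5]
grip_width: 0.0336
finger_force: 40.4
clock: 20.45
position: [0.4217, -0.2481, 0.1893]
tool_rot: [-3.14, -0.001, 1.901]
force: [-0.9, -0.2, -1.8]
grip_width: 0.0333
finger_force: 40.7
[ 0.42177639 -0.24815411  0.18942515]
[234 214]
```

View pics/p5.png

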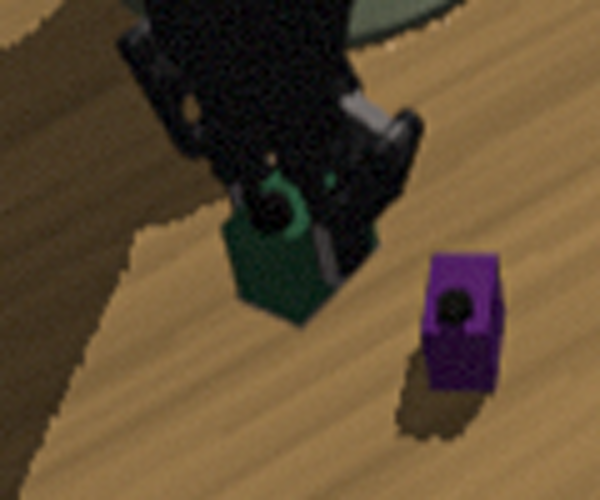

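The green tin is held upright. I'll check its offset in the hand from its bottom corners: crop (300,325) and (238,298) correspond to image (234,229) and (221.6,223.6).

```bash
python3 - <<'E'
from h import *
f=bot.grab_frame("scene"); t=np.array([.4217,-.2481])
a=np.radians(19); u=np.array([np.cos(a),np.sin(a)]); v=np.array([-u[1],u[0]])
for p in((234,229),(221.6,223.6),(249,213)):
    P=ray(f,p,.1787)[:2]-t; print(np.round(1000*np.array([P@u,P@v]),1))
E
```

```text
[ 17.  -25.3]
[-15.  -26.1]
[16.7 27.9]
```

Green is centred in the grip to within about 2 mm. I'm carrying it to the stack.

```bash
python3 -m crank '{"travel":[[2,2.7,0],[4.2,5.7,0],[6.4,8.7,0],[8.6,11.7,0],[10.8,14.7,0]],"turn":[[0,0,0],[0,0,0],[0,0,0],[0,0,0],[0,0,0]],"gripper":[0.8,0.8,0.8,0.8,0.8]}'
python3 -m crank '{"travel":[[2.2,3,0],[4.4,6,0],[6.6,9,0],[8.3,11.4,0],[8.3,11.4,0]],"turn":[[0,0,0],[0,0,0],[0,0,0],[0,0,0],[0,0,0]],"gripper":[0.8,0.8,0.8,0.8,0.8]}'
python3 -m crank '{"travel":[[0,0,-1],[0,0,-2.5],[0,0,-4],[0,0,-5.2],[0,0,-5.2]],"turn":[[0,0,0],[0,0,0],[0,0,0],[0,0,0],[0,0,0]],"gripper":[0.8,0.8,0.8,0.8,0.8]}'
python3 -m crank '{"travel":[[0,0,0],[0,0,0],[0,0,0],[0,0,0],[0,0,0]],"turn":[[0,0,0],[0,0,0],[0,0,0],[0,0,0],[0,0,0]],"gripper":[0.8,0.8,0.8,0.8,0.8]}'
```

```text
clock: 21.05
position: [0.5308, -0.1, 0.1898]
tool_rot: [-3.141, -0.0, 1.901]
force: [-0.6, -0.3, -2.3]
grip_width: 0.0337
finger_force: 40.6
clock: 21.55
position: [0.6146, 0.017, 0.189]
tool_rot: [-3.141, -0.001, 1.906]
force: [-0.7, 0.3, -2.3]
grip_width: 0.0334
finger_force: 40.7
clock: 22.05
position: [0.6121, 0.0123, 0.136]
tool_rot: [-3.138, -0.001, 1.9]
force: [-0.1, 0.0, -2.1]
grip_width: 0.0336
finger_force: 40.6
clock: 22.55
position: [0.6133, 0.0128, 0.1385]
tool_rot: [3.141, 0.0, 1.901]
force: [0.5, -0.3, -2.7]
grip_width: 0.0334
finger_force: 40.6
```

```bash
python3 -m crank '{"travel":[[0,0,-0.2],[0,0,-0.4],[0,0,-0.6],[0,0,-0.7],[0,0,-0.8]],"turn":[[0,0,0],[0,0,0],[0,0,0],[0,0,0],[0,0,0]],"gripper":[0.8,0.8,0.8,0.8,0.8]}'
python3 -m crank '{"travel":[[0,0,0],[0,0,0],[0,0,0],[0,0,0],[0,0,0]],"turn":[[0,0,0],[0,0,0],[0,0,0],[0,0,0],[0,0,0]],"gripper":[0.6,0.4,0.2,0,0]}'
python3 -m crank '{"travel":[[0,0,1.5],[0,0,4],[0,0,7],[0,0,10],[0,0,10]],"turn":[[0,0,0],[0,0,0],[0,0,0],[0,0,0],[0,0,0]],"gripper":[0,0,0,0,0]}'
python3 -m crank '{"travel":[[-0.4,-4,0],[-0.8,-8,0],[-1.2,-12,0],[-1.6,-16,0],[-2,-18.3,0]],"turn":[[0,0,-4],[0,0,-8],[0,0,-12],[0,0,-16],[0,0,-19]],"gripper":[0,0,0,0,0]}'
python3 - <<'E'
from h import *
T,V=measure(['green','yellow','pot'],z0=dict(green=.12,yellow=.066),seeds=dict(green=(.613,.013),yellow=(.613,.013)))
a=V[0][130:280,180:380];b=V[1][180:330,300:500]
cv2.imwrite("pics/p6.png",cv2.resize(np.hstack([a,b]),(800,300))[:,:,::-1])
E
```

```text
clock: 23.05
position: [0.6134, 0.0127, 0.1308]
tool_rot: [3.141, -0.0, 1.901]
force: [-7.2, 0.9, 23.9]
grip_width: 0.0336
finger_force: 43.8
clock: 23.55
position: [0.6132, 0.0128, 0.1303]
tool_rot: [-3.142, 0.0, 1.901]
force: [0.1, 0.3, -0.5]
grip_width: 0.0852
finger_force: 0.0
clock: 24.05
position: [0.6149, 0.0125, 0.2352]
tool_rot: [3.135, 0.001, 1.9]
force: [0.9, -0.7, -0.1]
grip_width: 0.0849
finger_force: 0.0
clock: 24.55
position: [0.5924, -0.1738, 0.2311]
tool_rot: [3.141, 0.001, 1.564]
force: [0.4, -0.9, -0.4]
grip_width: 0.0853
finger_force: 0.0
green [612.5  13.5] 253.5 [612.2  14.7] 490.0Traceback (most recent call last):
  File "<stdin>", line 2, in <module>
  File "h.py", line 33, in measure
    cv2.drawContours(v,[c],-1,(255,255,0),1); P.append(ray(f,cen(c),z)[:2]*1000)
                                                             ~~~^^^
  File "h.py", line 19, in cen
    def cen(c): M=cv2.moments(cv2.convexHull(c)); return M["m10"]/M["m00"],M["m01"]/M["m00"]
                                                         ~~~~~~~~^~~~~~~~~
ZeroDivisionError: float division by zero
```

The two views agree on green at (612,14), on top of the stack at the expected height. The pot is next; I'll look again before closing.

```bash
python3 -m crank '{"travel":[[0,0,-4],[0,0,-8],[0,0,-12],[0,0,-15],[0,0,-15]],"turn":[[0,0,0],[0,0,0],[0,0,0],[0,0,0],[0,0,0]],"gripper":[0,0,0,0,0]}'
python3 -m crank '{"travel":[[0,0,-2],[0,0,-4],[0,0,-6],[0,0,-6.8],[0,0,-6.8]],"turn":[[0,0,0],[0,0,0],[0,0,0],[0,0,0],[0,0,0]],"gripper":[0,0,0,0,0]}'
python3 -m crank '{"travel":[[0,0,0],[0,0,0],[0,0,0],[0,0,0],[0,0,0]],"turn":[[0,0,0],[0,0,0],[0,0,0],[0,0,0],[0,0,0]],"gripper":[0.1,0.2,0.2,0.3,0.4]}' 25
python3 -m crank '{"travel":[[0,0,0],[0,0,0],[0,0,0],[0,0,0],[0,0,0]],"turn":[[0,0,0],[0,0,0],[0,0,0],[0,0,0],[0,0,0]],"gripper":[0.5,0.5,0.5,0.5,0.5]}'
python3 - <<'E'
from h import *
f=bot.grab_frame("scene")["pixels"]
cv2.imwrite("pics/p7.png",cv2.resize(f[180:320,270:430],(640,560),interpolation=cv2.INTER_CUBIC)[:,:,::-1])
E
```

```text
clock: 25.15
position: [0.5915, -0.169, 0.0772]
tool_rot: [-3.136, -0.001, 1.57]
force: [-0.7, 0.0, -0.4]
grip_width: 0.0852
finger_force: 0.0
clock: 25.65
position: [0.5935, -0.1701, 0.0129]
tool_rot: [-3.142, -0.0, 1.57]
force: [0.3, 0.1, 0.1]
grip_width: 0.0856
finger_force: 0.0
clock: 26.15
position: [0.5937, -0.1703, 0.0132]
tool_rot: [3.141, -0.0, 1.569]
force: [-2.5, 1.4, 10.2]
grip_width: 0.063
finger_force: 25.2
clock: 26.65
position: [0.5936, -0.1703, 0.0132]
tool_rot: [3.141, -0.0, 1.569]
force: [-2.4, 0.8, 10.1]
grip_width: 0.0631
finger_force: 25.2
```

View pics/p7.png

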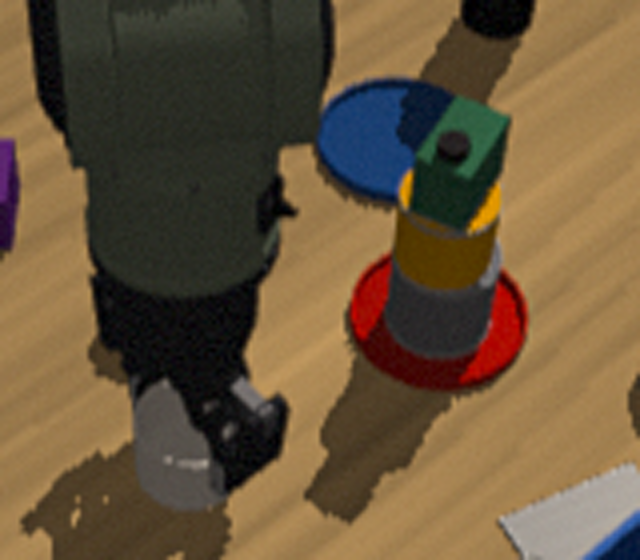

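The crop shows the stack complete and upright (green at (460,165) on yellow and grey) and the pot held at (185,440). I'm lifting the pot and going around the stack to the blue tray.

```bash
python3 -m crank '{"travel":[[0,0,1],[0,0,4],[0,0,8],[0,0,12],[0,0,16]],"turn":[[0,0,0],[0,0,0],[0,0,0],[0,0,0],[0,0,0]],"gripper":[0.5,0.5,0.5,0.5,0.5]}'
python3 -m crank '{"travel":[[-3,0,2],[-6,0,2],[-9,0,2],[-10.4,1,2],[-10.4,4,2]],"turn":[[0,0,0],[0,0,0],[0,0,0],[0,0,0],[0,0,0]],"gripper":[0.5,0.5,0.5,0.5,0.5]}'
python3 -m crank '{"travel":[[0,4,0],[0,8,0],[0,12,0],[0,16,0],[0,20,0]],"turn":[[0,0,0],[0,0,0],[0,0,0],[0,0,0],[0,0,0]],"gripper":[0.5,0.5,0.5,0.5,0.5]}'
python3 -m crank '{"travel":[[0,2,0],[0,3.1,0],[0,3.1,-3],[0,3.1,-6],[0,3.1,-9]],"turn":[[0,0,0],[0,0,0],[0,0,0],[0,0,0],[0,0,0]],"gripper":[0.5,0.5,0.5,0.5,0.5]}'
python3 -m crank '{"travel":[[0,0,-2],[0,0,-4],[0,0,-6],[0,0,-7],[0,0,-7]],"turn":[[0,0,0],[0,0,0],[0,0,0],[0,0,0],[0,0,0]],"gripper":[0.5,0.5,0.5,0.5,0.5]}'
```

```text
clock: 27.2
position: [0.5929, -0.1703, 0.1746]
tool_rot: [3.142, 0.0, 1.569]
force: [1.7, 0.2, -0.3]
grip_width: 0.0629
finger_force: 28.2
clock: 27.7
position: [0.4872, -0.1322, 0.1933]
tool_rot: [3.141, 0.0, 1.564]
force: [0.8, 0.4, 0.4]
grip_width: 0.0634
finger_force: 28.2
clock: 28.2
position: [0.4889, 0.0713, 0.193]
tool_rot: [3.141, -0.0, 1.569]
force: [0.3, 0.1, -0.5]
grip_width: 0.0632
finger_force: 28.2
clock: 28.7
position: [0.4895, 0.1, 0.1018]
tool_rot: [3.141, -0.0, 1.568]
force: [1.6, 0.6, -0.8]
grip_width: 0.063
finger_force: 28.2
clock: 29.2
position: [0.4889, 0.0999, 0.0317]
tool_rot: [-3.14, 0.001, 1.568]
force: [0.3, -0.4, -0.7]
grip_width: 0.0631
finger_force: 28.2
```

```bash
python3 -m crank '{"travel":[[0,0,-0.5],[0,0,-1],[0,0,-1.3],[0,0,-1.5],[0,0,-1.6]],"turn":[[0,0,0],[0,0,0],[0,0,0],[0,0,0],[0,0,0]],"gripper":[0.5,0.5,0.5,0.5,0.5]}'
python3 -m crank '{"travel":[[0,0,0],[0,0,0],[0,0,0],[0,0,0],[0,0,0]],"turn":[[0,0,0],[0,0,0],[0,0,0],[0,0,0],[0,0,0]],"gripper":[0.5,0.5,0.5,0.5,0.5]}'
```

```text
clock: 29.7
position: [0.4893, 0.1008, 0.017]
tool_rot: [3.141, -0.001, 1.569]
force: [-10.2, -0.8, 45.1]
grip_width: 0.0627
finger_force: 32.2
clock: 30.2
position: [0.4893, 0.1008, 0.0171]
tool_rot: [3.141, -0.001, 1.569]
force: [-5.4, -0.9, 22.1]
grip_width: 0.0629
finger_force: 30.2
```

```bash
python3 -m crank '{"travel":[[0,0,0.1],[0,0,0.1],[0,0,0.1],[0,0,0.1],[0,0,0.1]],"turn":[[0,0,0],[0,0,0],[0,0,0],[0,0,0],[0,0,0]],"gripper":[0.3,0.1,0,0,0]}'
python3 -m crank '{"travel":[[0,0,1.5],[0,0,5],[0,0,9],[0,0,13],[0,0,17]],"turn":[[0,0,0],[0,0,0],[0,0,0],[0,0,0],[0,0,0]],"gripper":[0,0,0,0,0]}'
python3 -m crank '{"travel":[[2,1,4],[5,2.5,6],[8,5,7],[8.6,9,7],[8.6,13,7]],"turn":[[0,0,0],[0,0,0],[0,0,0],[0,0,0],[0,0,0]],"gripper":[0,0,0,0,0]}'
python3 -m crank '{"travel":[[0,4,0],[0,8,0],[0,11,0],[0,13,0],[0,13,0]],"turn":[[0,0,0],[0,0,0],[0,0,0],[0,0,0],[0,0,0]],"gripper":[0,0,0,0,0]}'
python3 - <<'E'
from h import *
OBJ['green']=OBJ['green'];T,V=measure(['beaker','pot','blue_tray','green'],z0=dict(pot=.004,green=.12),seeds=dict(pot=(.489,.101),green=(.613,.013)))
a=V[0][130:280,120:320];b=V[1][130:280,320:520]
cv2.imwrite("pics/p8.png",cv2.resize(np.hstack([a,b]),(800,300))[:,:,::-1])
E
```

```text
clock: 30.7
position: [0.4892, 0.1008, 0.0172]
tool_rot: [-3.141, 0.0, 1.569]
force: [0.1, 0.5, -0.2]
grip_width: 0.0853
finger_force: 0.0
clock: 31.2
position: [0.4889, 0.1005, 0.1888]
tool_rot: [-3.141, 0.0, 1.569]
force: [0.2, 0.5, -0.8]
grip_width: 0.0857
finger_force: 0.0
clock: 31.7
position: [0.5761, 0.2316, 0.2573]
tool_rot: [3.141, 0.0, 1.568]
force: [0.9, 0.7, 0.0]
grip_width: 0.0852
finger_force: 0.0
clock: 32.2
position: [0.5741, 0.364, 0.2563]
tool_rot: [-3.141, -0.0, 1.573]
force: [-0.0, 0.6, 0.2]
grip_width: 0.0853
finger_force: 0.0
beaker [575.5 359.2] 280.5 [575.9 363. ] 464.5
pot [488.8 102.2] 557.0 [485.9 100.9] 530.0
blue_tray [486.6 101.1] 1106.5 [481.3  72.6] 189.0
green [612.6  12. ] 300.0 [613.5  13.7] 468.5
```

View pics/p8.png

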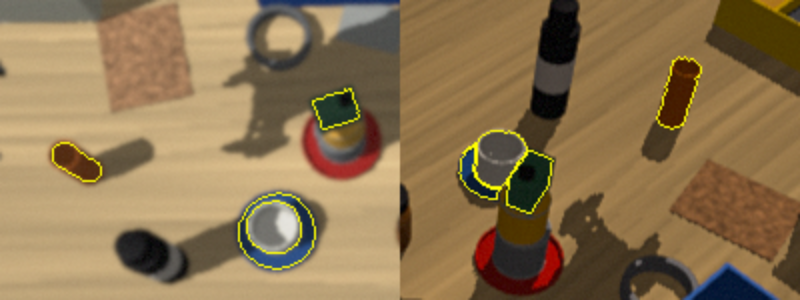

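The pot stands centred in the blue tray (top crop (275,228), ≈ (489,101)) and the stack is intact. The beaker is at (575,361), directly below the tool.

```bash
python3 -m crank '{"travel":[[0,0,-3],[0,0,-7],[0,0,-11],[0,0,-14],[0,0,-14]],"turn":[[0,0,0],[0,0,0],[0,0,0],[0,0,0],[0,0,0]],"gripper":[0,0,0,0,0]}'
python3 -m crank '{"travel":[[0,0,-2],[0,0,-4],[0,0,-6.2],[0,0,-6.2],[0,0,-6.2]],"turn":[[0,0,0],[0,0,0],[0,0,0],[0,0,0],[0,0,0]],"gripper":[0,0,0,0,0]}'
python3 -m crank '{"travel":[[0,0,0],[0,0,0],[0,0,0],[0,0,0],[0,0,0]],"turn":[[0,0,0],[0,0,0],[0,0,0],[0,0,0],[0,0,0]],"gripper":[0.2,0.3,0.4,0.5,0.6]}' 20
python3 -m crank '{"travel":[[0,0,0],[0,0,0],[0,0,0],[0,0,0],[0,0,0]],"turn":[[0,0,0],[0,0,0],[0,0,0],[0,0,0],[0,0,0]],"gripper":[0.7,0.7,0.7,0.7,0.7]}'
python3 -m crank '{"travel":[[0,0,1],[0,0,4],[0,0,8],[0,0,12],[0,0,16]],"turn":[[0,0,0],[0,0,0],[0,0,0],[0,0,0],[0,0,0]],"gripper":[0.7,0.7,0.7,0.7,0.7]}'
python3 -m crank '{"travel":[[0,0,4],[0,0,6],[0,0,6],[0,0,6],[0,0,6]],"turn":[[0,0,0],[0,0,0],[0,0,0],[0,0,0],[0,0,0]],"gripper":[0.7,0.7,0.7,0.7,0.7]}'
python3 - <<'E'
from h import *
s=bot.observe(); p=s['position']; print(p)
for dz in(-.009,-.007): measure(['beaker'],z0=dict(beaker=p[2]-.055+dz+.008),seeds=dict(beaker=p[:2]))
E
```

```text
clock: 32.8
position: [0.5737, 0.3585, 0.1137]
tool_rot: [-3.137, 0.004, 1.568]
force: [0.2, -0.5, -1.0]
grip_width: 0.0851
finger_force: 0.0
clock: 33.3
position: [0.5761, 0.3605, 0.0571]
tool_rot: [3.14, -0.0, 1.569]
force: [-0.0, 0.5, -0.4]
grip_width: 0.0851
finger_force: 0.0
clock: 33.8
position: [0.5754, 0.3609, 0.0557]
tool_rot: [3.141, -0.0, 1.569]
force: [0.7, 0.3, 4.6]
grip_width: 0.0402
finger_force: 19.5
clock: 34.3
position: [0.5754, 0.3609, 0.0557]
tool_rot: [3.141, -0.0, 1.569]
force: [-0.1, -0.4, 6.7]
grip_width: 0.0399
finger_force: 19.6
clock: 34.8
position: [0.575, 0.3605, 0.2175]
tool_rot: [3.142, 0.0, 1.569]
force: [0.7, 0.8, 0.2]
grip_width: 0.0401
finger_force: 20.4
clock: 35.3
position: [0.5747, 0.3606, 0.2743]
tool_rot: [-3.14, 0.001, 1.569]
force: [1.2, 0.4, -0.4]
grip_width: 0.0399
finger_force: 20.4
[0.57471714 0.36055762 0.27425365]
beaker [576.  357.1] 445.5 [572.5 364.7] 657.0
beaker [575.4 356.7] 446.0 [573.8 362.5] 663.0
```

The beaker is gripped and clear of the spray can's height. I'm carrying it over the pot.

```bash
python3 -m crank '{"travel":[[0,-3,0],[0,-7,0],[0,-11,0],[0,-15,0],[0,-19,0]],"turn":[[0,0,0],[0,0,0],[0,0,0],[0,0,0],[0,0,0]],"gripper":[0.7,0.7,0.7,0.7,0.7]}'
python3 -m crank '{"travel":[[-2,-3,0],[-4.5,-5.5,0],[-7,-7,0],[-8.6,-7,0],[-8.6,-7,0]],"turn":[[0,0,0],[0,0,0],[0,0,0],[0,0,0],[0,0,0]],"gripper":[0.7,0.7,0.7,0.7,0.7]}'
python3 -m crank '{"travel":[[0,0,-3],[0,0,-6],[0,0,-9],[0,0,-12],[0,0,-13.5]],"turn":[[0,0,0],[0,0,0],[0,0,0],[0,0,0],[0,0,0]],"gripper":[0.7,0.7,0.7,0.7,0.7]}'
python3 -m crank '{"travel":[[0,0,0],[0,0,0],[0,0,0],[0,0,0],[0,0,0]],"turn":[[0,0,0],[0,0,0],[0,0,0],[0,0,0],[0,0,0]],"gripper":[0.7,0.7,0.7,0.7,0.7]}'
python3 - <<'E'
from h import *
s=bot.observe(); p=s['position']; print(p)
measure(['beaker'],z0=dict(beaker=p[2]-.0557),seeds=dict(beaker=p[:2]))
E
```

```text
clock: 36.0
position: [0.5749, 0.1691, 0.275]
tool_rot: [-3.141, 0.0, 1.569]
force: [1.4, -0.4, -0.7]
grip_width: 0.0398
finger_force: 20.4
clock: 36.5
position: [0.4878, 0.1004, 0.2754]
tool_rot: [-3.141, -0.001, 1.569]
force: [1.0, 0.5, -0.2]
grip_width: 0.0401
finger_force: 20.4
clock: 37.0
position: [0.4889, 0.1007, 0.1378]
tool_rot: [-3.139, 0.001, 1.57]
force: [-0.3, 0.8, -0.1]
grip_width: 0.0401
finger_force: 20.4
clock: 37.5
position: [0.4896, 0.101, 0.1409]
tool_rot: [3.141, -0.001, 1.569]
force: [0.4, 0.3, -0.8]
grip_width: 0.0402
finger_force: 20.5
[0.48955211 0.10095189 0.14087507]
beaker [559.5  27.5] 168.0 [489.6  97.9] 466.5
```

```bash
python3 -m crank '{"travel":[[0,0,-1.5],[0,0,-3],[0,0,-4.5],[0,0,-6],[0,0,-6.8]],"turn":[[0,0,0],[0,0,0],[0,0,0],[0,0,0],[0,0,0]],"gripper":[0.7,0.7,0.7,0.7,0.7]}'
python3 -m crank '{"travel":[[0,0,-0.2],[0,0,-0.4],[0,0,-0.6],[0,0,-0.8],[0,0,-0.8]],"turn":[[0,0,0],[0,0,0],[0,0,0],[0,0,0],[0,0,0]],"gripper":[0.7,0.7,0.7,0.7,0.7]}'
```

```text
clock: 38.1
position: [0.489, 0.1007, 0.0714]
tool_rot: [-3.141, 0.0, 1.569]
force: [0.4, -0.4, 0.7]
grip_width: 0.0402
finger_force: 20.4
clock: 38.6
position: [0.4893, 0.1008, 0.0643]
tool_rot: [3.141, -0.0, 1.569]
force: [0.2, 0.5, -0.1]
grip_width: 0.0398
finger_force: 20.5
```

```bash
python3 -m crank '{"travel":[[0,0,-0.1],[0,0,-0.1],[0,0,-0.1],[0,0,-0.1],[0,0,-0.1]],"turn":[[0,0,0],[0,0,0],[0,0,0],[0,0,0],[0,0,0]],"gripper":[0.7,0.7,0.7,0.6,0.5]}'
python3 -m crank '{"travel":[[0,0,0],[0,0,0],[0,0,0],[0,0,0],[0,0,0]],"turn":[[0,0,0],[0,0,0],[0,0,0],[0,0,0],[0,0,0]],"gripper":[0.4,0.2,0,0,0]}'
python3 -m crank '{"travel":[[0,0,1.5],[0,0,5],[0,0,9],[0,0,13],[0,0,17]],"turn":[[0,0,0],[0,0,0],[0,0,0],[0,0,0],[0,0,0]],"gripper":[0,0,0,0,0]}'
python3 -m crank '{"travel":[[3,1,2],[6,4,2],[8,8,2],[8,12,2],[8,16,2]],"turn":[[0,0,0],[0,0,0],[0,0,0],[0,0,0],[0,0,0]],"gripper":[0,0,0,0,0]}'
python3 -m crank '{"travel":[[0,4,0],[0,8,0],[0,11,0],[0,11,0],[0,11,0]],"turn":[[0,0,0],[0,0,0],[0,0,0],[0,0,0],[0,0,0]],"gripper":[0,0,0,0,0]}'
python3 - <<'E'
from h import *
T,V=measure(['pot','green','beaker'],z0=dict(pot=.004,green=.12,beaker=.008),seeds=dict(pot=(.489,.101),green=(.613,.013),beaker=(.489,.101)))
V=[t["pixels"] for t in T]
a=V[0][150:300,180:340];b=V[1][150:300,310:470]
cv2.imwrite("pics/p9.png",cv2.resize(np.hstack([a,b]),(800,375))[:,:,::-1])
E
```

```text
clock: 39.1
position: [0.4893, 0.1008, 0.0634]
tool_rot: [3.141, -0.0, 1.569]
force: [0.7, -0.4, 0.9]
grip_width: 0.0426
finger_force: 0.1
clock: 39.6
position: [0.4892, 0.1008, 0.0633]
tool_rot: [-3.142, -0.0, 1.569]
force: [-0.4, 0.2, -0.2]
grip_width: 0.0856
finger_force: 0.0
clock: 40.1
position: [0.4889, 0.1005, 0.2349]
tool_rot: [-3.141, 0.0, 1.569]
force: [0.6, 0.4, 0.1]
grip_width: 0.0852
finger_force: 0.0
clock: 40.6
position: [0.5694, 0.2621, 0.2529]
tool_rot: [-3.141, 0.0, 1.569]
force: [0.4, 0.1, 0.2]
grip_width: 0.086
finger_force: 0.0
clock: 41.1
position: [0.569, 0.3709, 0.2528]
tool_rot: [-3.141, 0.001, 1.57]
force: [0.5, -1.0, 0.3]
grip_width: 0.0857
finger_force: 0.0
pot [488.5 102.7] 222.0 [486.6  99.6] 277.5
green [612.5  12.1] 307.5 [613.6  13.3] 470.5
beaker [488.9  99.6] 192.5 [478.9 114.5] 355.5
```

View pics/p9.png

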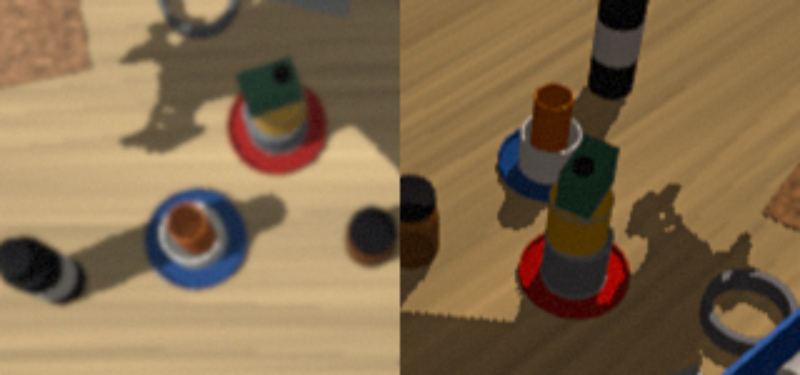

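Everything is in place: the beaker stands upright in the pot on the blue tray (top crop (192,232)), and the stack is upright on the red tray (270,110). The spray can (40,270) and jar (372,235) have not moved, and the gripper is clear.

```bash
python3 -c "
from workcell import bot
print(bot.job_done())"
```

```text
the job is handed in; nothing more can be done
None
```

The repair kit is assembled and handed in at about 41 s: grey, yellow and green tins stacked on the red tray, the beaker nested in the pot on the blue tray, and the spray can and jar left standing; the hand-in call returned no verdict.

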